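# Find the concealed catch on a test bench's service box

## Robot

A 6-joint arm with a two-finger parallel gripper is mounted at the origin on the work surface. World frame = base frame: x ahead of the robot, y to its left, z up, the work surface at z = 0. Lengths are in m, angles in rad, forces in N, time in s.
With the tool pointing down it reaches from about 0.225 to 0.875 m from the base axis. Payload 3.4 kg.
Tool frame: the origin (TCP) lies at the very end of the fingers, on their centre line; the grasp point (between the pads) lies 19 mm behind it (manip.hold_point_z is the distance from the TCP to the grasp point, in m); z points along the fingers, x is the direction in which the jaws open and shut, and the axes are right-handed (so a half turn about z gives the same grasp; the last joint's range is limited). The gripper opens to 85 mm and grips with 20 to 120 N. Pads are 22 mm wide; open, the fingers measure 114 mm over their backs; the gripper's body (76 mm by 85 mm) begins 54 mm behind the grasp point. The pads swing forward as they close: fully open they stand 13 mm farther back than shut.
Start: joints at [-1.223, 0.276, 1.505, -0, 1.361, -0.121], TCP at [0.26, -0.513, 0.231] pointing down, gripper open.
Joint ranges: [-2.89, 2.89], [-0.75, 2.08], [0.22, 2.7], [-1.18, 4.32], [0.11, 2.71], [-2.7, 2.7]. Speed limits (rad/s): [2.57, 2.57, 3.14, 3.14, 3.14, 3.14].

## Interface

Orientations are given as a unit quaternion [w, x, y, z].
In Python, from rig import telemetry, cams, manip, finder gives the robot as it stands. The module is installed in compiled form; this text tells all that it offers.
- The arm moves only by the tool carry_out, never from a script. Its argument "rows" is a list that holds one entry, the list of rows, each a list of 5 numbers: the gripper's target within -1 to 1 (fully open at 1, half-way at 0, shut at -1), then the shift along the world's x, y, z in cm, then the turn about the world's z in rad. A call has 1 to 12 rows; each row shifts and turns the commanded pose from where the row before left it; what a row does not reach is not made up. A row lasts 1/10 s, in which the tool goes at most 50 mm and 8.59 degrees, less where a joint would pass 70% of its speed; a pose out of reach is approached as far as the arm can. A call with a gripper value outside its range is refused whole. The fingers move at their own pace and stop on an object; "force" is the grip in N (left out, the last holds). Time passes only in rows, so rows that do not move let the fingers close. It gives the time, the measured TCP pose, the force and the opening at its end, in the units of the state.
- telemetry.get_state(): the state, without advancing time (a new reading comes with each control period).
- cams.get_image(name): name is "scene" or "top" or "wrist"; returns a dict with "image" (480x640x3 uint8, red, green, blue), "camera_matrix" (3x3 intrinsics, pixels), "k1" (the pictures are not rectified: a ray, as slopes to the right and down, at radius r is drawn at 1 + k1 r^2 times it, then the intrinsics apply), "eye" and "attitude" of the camera in the world. Camera axes: x right, y down, z forward; pixel columns grow to the right and rows downward; lengths in m; the calibration is good to about 2 mm. A picture is of the moment at which its call begins. There is no depth.
- manip.sign_off(): hands the job in, once; it reports no verdict.
Trained networks look in a picture, given as the dict that the camera call returned (one of the last four; its "shot" number tells which), for a name from the list of things; names that differ only in an ending like _2 or _b are one class to them, and where a whole thing is asked for, a point or a joint stands for the part that bears it (a point fixed in the world has none). Each returns a list of dicts, best first, with "confidence" (0 to 1); they miss things now and then, are a little off and sometimes report something else, mostly with a low value. They report only what shows in the picture. A call takes as long as a camera call. They do not tell look-alikes from the thing itself.
- finder.boxes_of(picture, thing): "xy" ([column, row] in pixels, amid what is visible of it).
The state is a dict: "clock": time; "qpos": joint angles; "qd": joint speeds; "effort": joint torques, N m; "position": TCP position; "ee_rot": TCP orientation; "contact_force": force on the tool from outside, world axes, zero at the start; "moment": the same for the moment, N m; "width": finger opening in m.
Only numpy, scipy, OpenCV 4.12 (cv2) and the standard library are available. Lean on these libraries where they do the work, as an engineer would, in place of code of your own. Each camera call takes 0.05 s, during which the arm holds its last target.

## Task

One of the four identical flush plates in the service box's cover is a concealed push catch, the other three are solid blanks. With the fingertips, feel along the row for the plate that gives and press it fully home, so that the flap springs up by itself, then draw back clear and leave the flap open. Do not push or pry the flap, and do not pick up or move any of the loose parts.

Things in the scene. Friction and masses are not known exactly. Their poses are not given: they have to be found in the camera images.
- service_box: Fixed flat grey steel box, 220 mm (x) by 300 mm (y), its level top face 60 mm above the bench; turned up to 0.3 rad about the vertical. Origin under its middle, z up, y along the row of plates, x from the row towards the flap. Set in its cover are four flush plates (near side) and a flap (far side).
- plate_row (a point): Middle of the row of four plates, on the cover's top face, axes as the box. Plates are 40 mm (x) by 54 mm (y), centred at y = -87, -29, +29, +87 mm from here, x = 0, with 4 mm seams; all flush and alike. Three are solid blanks; one, in a different place each time, is the catch, told only by feel.
- catch (a joint): how far the catch plate is pressed in (m): 0 flush, 0.006 fully home. Sprung: yields from about 1.5 N, takes 5 to 6 N fully home, comes back flush when released; from about 0.004 it frees the flap. The fingertips must lie wholly on the plate, as the blanks and cover beside it do not yield.
- flap (a joint): opening angle of the service flap (rad): 0 shut, 0.55 fully open. It is locked until the catch is pressed, then springs up by itself and stays up; its free edge then stands 46 mm above the cover.
- flap_middle (a point): Middle of the shut flap's upper face, flush with the cover, 100 mm from plate_row along its x. The flap is 88 mm (x) by 138 mm (y), hinged along its far edge (+x of the box); its free edge is 55 mm from the plates' centre line.
- adaptor: loose brass hose adaptor standing on the box's left border, 28 mm across, 36 mm high; bystander, origin at its underside; leave alone
- cap_nut: loose steel cap nut standing on the box's right border, 30 mm across, 26 mm high; bystander, origin at its underside; leave alone
- nozzle: loose stepped steel nozzle standing on the bench, 38 mm across, 85 mm high; bystander, origin at its underside; leave alone
- seal_ring: loose black rubber ring lying flat, 52 mm across, 14 mm high; bystander, origin at its underside; leave alone
- spacer: loose steel tube standing up, 44 mm across, 40 mm high; bystander, origin at its underside; leave alone
- oil_bottle: loose grey closed bottle, 56 mm across, 150 mm high; bystander, origin at its underside; leave alone
- wrench: loose steel wrench lying flat, 170 mm long; bystander, origin in its middle underneath; leave alone
Not all that is in view belongs to the job. What is shaped like the part that bears catch but orange is not meant.

How it is judged:
On the way:
1. the concealed catch is pressed in (value of joint catch above 0.0035 m), for 0.05 s.
At the end, for the whole second after the job is handed in: The flap stands open by at least 0.45 rad, the catch plate has come back to within 1 mm of flush, and every loose part is within 20 mm of where it began (value of joint flap above 0.45 rad and value of joint catch below 0.001 m and not (distance of any of adaptor, cap_nut, nozzle, seal_ring, spacer, oil_bottle, wrench from where it was at the start of the episode above 0.02 m)); the robot touches nothing.
It fails at once if a loose part is lifted, carried or shoved more than 20 mm (distance of any of adaptor, cap_nut, nozzle, seal_ring, spacer, oil_bottle, wrench from where it was at the start of the episode above 0.02 m).
It fails at once if the fingers push or pry the flap with more than 5 N (contact force between the fingers and flap_c0 above 5 N).
It also fails if it takes over 48 s, if anything falls off the work surface, if the arm or the gripper's body presses on something with over 40 N, if the wrist force passes 120 N, or if a joint passes its speed limit or range.

## Working session

There is one attempt and no reset: what is moved stays moved. The work goes in short steps, Python scripts to look and compute and a tool call to move; the robot and the scene stay as the last step left them, time stands still between calls to the robot, and variables do not carry over. Pictures are saved under pics/ and viewed, and the job is handed in when it is done.

Besides the shell and the picture viewer there is one more tool, called after "Call:" by a JSON object that holds its "fn" and its "kwargs". carry_out: Moves the arm, as the interface text tells. Its arguments: {"type":"object","properties":{"rows":{"type":"array","items":{"type":"array","items":{"type":"array","items":{"type":"number"}}}},"force":{"type":"number"}},"required":["rows"]}

```bash
mkdir -p pics
cat > h.py <<'E'
import numpy as np, cv2
from scipy.spatial.transform import Rotation as R
from rig import telemetry, cams, manip, finder
def Rm(p):
    a=np.array(p["attitude"],float)
    return a if a.shape==(3,3) else R.from_quat(a[[1,2,3,0]]).as_matrix()
def ray(p,uv):
    K=np.array(p["camera_matrix"]);k=p["k1"]
    d=np.array([(uv[0]-K[0,2])/K[0,0],(uv[1]-K[1,2])/K[1,1]]);u=d.copy()
    for _ in range(30): u=d/(1+k*(u@u))
    return Rm(p)@np.array([u[0],u[1],1.])
def at(p,uv,z):
    d=ray(p,uv);e=np.array(p["eye"]);return e+d*(z-e[2])/d[2]
def proj(p,X):
    K=np.array(p["camera_matrix"]);c=Rm(p).T@(np.array(X)-np.array(p["eye"]))
    u=c[:2]/c[2];u=u*(1+p["k1"]*(u@u));return np.array([K[0,0]*u[0]+K[0,2],K[1,1]*u[1]+K[1,2]])
def save(p,n): cv2.imwrite("pics/"+n+".png",p["image"][:,:,::-1])
E
python3 - <<'E'
from h import *
print(telemetry.get_state())
for n in("scene","top"):
    p=cams.get_image(n);save(p,n+"1");print(n,p["eye"],p["attitude"],p["k1"],p["camera_matrix"])
    for t,z in(("service_box",.06),("flap",.06),("catch",.06),("adaptor",.07),("cap_nut",.07),("nozzle",.04),("seal_ring",.01),("spacer",.02),("oil_bottle",.07),("wrench",0)):
        print(t,[(np.round(d["xy"],1),round(d["confidence"],2),at(p,d["xy"],z).round(3)) for d in finder.boxes_of(p,t)[:3]])
E
```

```text
{'clock': 0.0, 'qpos': array([-1.22299914e+00,  2.76588922e-01,  1.50616499e+00, -5.98394211e-06,
        1.36068729e+00, -1.21004015e-01]), 'qd': array([0.00150052, 0.00018111, 0.00013756, 0.00122906, 0.0008635 ,
       0.00076001]), 'effort': array([ 1.63831195e-03, -4.16775334e+01, -2.45806754e+01, -8.74910393e-05,
        1.09610838e-02, -2.66403987e-06]), 'position': array([ 0.25960029, -0.51245554,  0.23043048]), 'ee_rot': array([-5.73120863e-04,  8.52002649e-01, -5.23536657e-01, -7.25137349e-04]), 'contact_force': array([ 0.08240486,  0.73725011, -0.31783352]), 'moment': array([ 0.03498144, -0.02490594, -0.03041671]), 'width': 0.08551800948217533}
scene [1.59322352 0.3166367  0.88559138] [-0.26561701  0.53219374  0.71878551 -0.35995114] 0.06517284347097228 [[622.41510185   0.         322.51206103]
 [  0.         622.41510185 231.842463  ]
 [  0.           0.           1.        ]]
service_box [(array([291.3, 256.9]), 0.9, array([ 0.643, -0.044,  0.06 ]))]
flap [(array([284.7, 248.7]), 0.88, array([ 0.621, -0.066,  0.06 ])), (array([340.8, 235.8]), 0.52, array([0.542, 0.036, 0.
[... 1578 characters left out ...]
, 0.06 ])), (array([238.3, 282.4]), 0.7, array([0.425, 0.161, 0.06 ]))]
adaptor [(array([295.9, 173.7]), 0.51, array([0.651, 0.048, 0.07 ]))]
cap_nut [(array([408.3, 194.6]), 0.62, array([ 0.611, -0.184,  0.07 ]))]
nozzle [(array([145.6, 266.9]), 0.51, array([0.454, 0.358, 0.04 ])), (array([504.3, 322.8]), 0.38, array([ 0.356, -0.382,  0.04 ]))]
seal_ring [(array([147.8, 173.1]), 0.66, array([0.66 , 0.374, 0.01 ]))]
spacer [(array([506. , 221.3]), 0.85, array([ 0.567, -0.396,  0.02 ]))]
oil_bottle [(array([528.3, 153.2]), 0.82, array([ 0.701, -0.427,  0.07 ])), (array([149.5, 267.7]), 0.72, array([0.451, 0.34 , 0.07 ]))]
wrench [(array([502.8, 326. ]), 0.91, array([ 0.348, -0.392,  0.   ]))]
```

View pics/scene1.png

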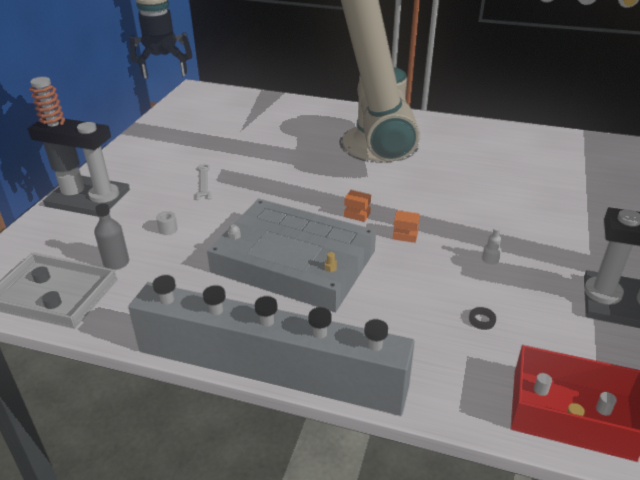

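View pics/top1.png

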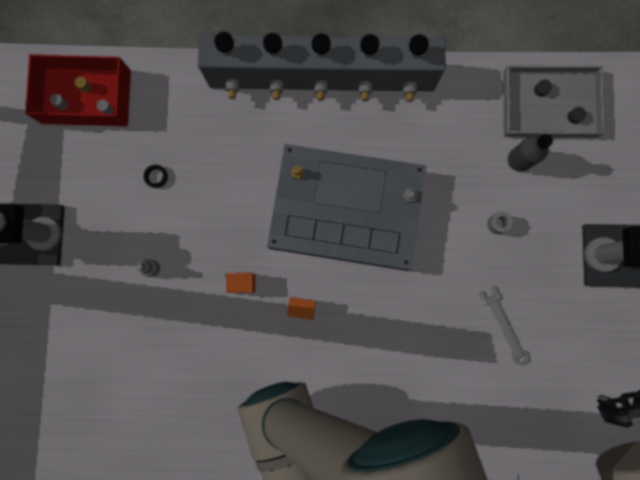

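The scene view shows the box at about (290,250), with the adaptor at (330,262) and the cap nut at (234,231). The top view shows four plates from (300,228) to (384,240) and the flap at (350,187). The orange blocks are decoys. Next I'll measure the row accurately.

Run:
```python
from h import *
p=cams.get_image("top")
c=p["image"][140:280,260:435];save({"image":cv2.resize(c,None,fx=4.5,fy=4.2,interpolation=cv2.INTER_CUBIC)},"topz")
def pk(u,v): return at(p,(260+(u+.5)/4.5-.5,140+(v+.5)/4.2-.5),.06)
```

```text
(no output)
```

View pics/topz.png

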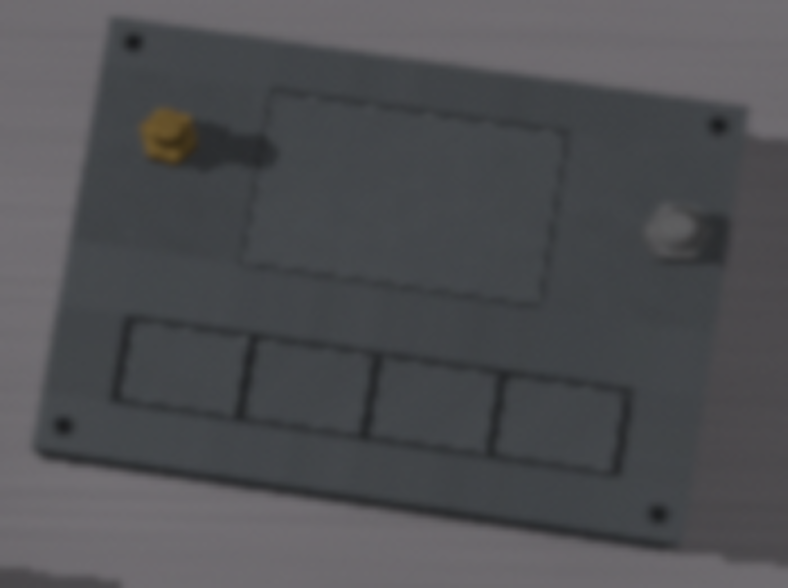

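The zoomed top view shows the row of plates with corners at about (127,320), (631,388), (619,473) and (115,403). The box top corners are at (110,18), (748,107), (680,545) and (38,450).

Run:
```python
from h import *
p=cams.get_image("top")
def pk(u,v): return at(p,(260+(u+.5)/4.5-.5,140+(v+.5)/4.2-.5),.06)[:2]
# row outer corners local (x,y) rel plate_row : outer +-(87+28)=115 (seam middle 29), x +-21
L=[];W=[]
def add(u,v,x,y): W.append(pk(u,v));L.append((x,y))
add(127,320,.021,.116);add(631,388,.021,-.116);add(619,473,-.021,-.116);add(115,403,-.021,.116)
# box corners; plate_row at box x = unknown ; flap middle +.1
add(270,91,.145,.070);add(570,130,.145,-.070);add(542,302,.055,-.070);add(243,266,.055,.070)
L=np.array(L);W=np.array(W)
Lc=L-L.mean(0);Wc=W-W.mean(0)
th=np.arctan2((Lc[:,0]*Wc[:,1]-Lc[:,1]*Wc[:,0]).sum(),(Lc*Wc).sum())
M=np.array([[np.cos(th),-np.sin(th)],[np.sin(th),np.cos(th)]])
t=W.mean(0)-M@L.mean(0)
print("yaw",th,"row",t);print(((W-(L@M.T+t))*1000).round(1))
B=np.array([pk(*q) for q in((110,18),(748,107),(680,545),(38,450))]);print((B-t)@M)
for y in(.087,.029,-.029,-.087):print(y,M@[0,y]+t)
s=telemetry.get_state();Rt=R.from_quat(np.array(s["ee_rot"])[[1,2,3,0]]).as_matrix();print(Rt.round(3))
q=cams.get_image("scene");im=q["image"].copy()
for l in L:
    u=proj(q,[*(M@l+t),.06]);cv2.circle(im,tuple(int(round(a)) for a in u),1,(255,0,0),-1)
save({"image":cv2.resize(im[180:310,190:390],None,fx=4,fy=4)},"sc_chk")
```

```text
yaw -0.12804437501385 row [ 0.52907445 -0.05073701]
[[-0.3  1.6]
 [-0.   0.3]
 [-0.2  0.2]
 [ 0.   0.6]
 [-1.  -0.4]
 [-0.5 -0.7]
 [ 2.2 -0.1]
 [-0.2 -1.3]]
[[ 0.17007538  0.14888048]
 [ 0.16777418 -0.15026237]
 [-0.05189758 -0.14767178]
 [-0.04917917  0.14783504]]
0.087 [0.54018389 0.03555077]
0.029 [ 0.5327776  -0.02197442]
-0.029 [ 0.5253713 -0.0794996]
-0.087 [ 0.517965   -0.13702478]
[[ 0.452 -0.892 -0.   ]
 [-0.892 -0.452 -0.   ]
 [ 0.     0.    -1.   ]]
```

View pics/sc_chk.png

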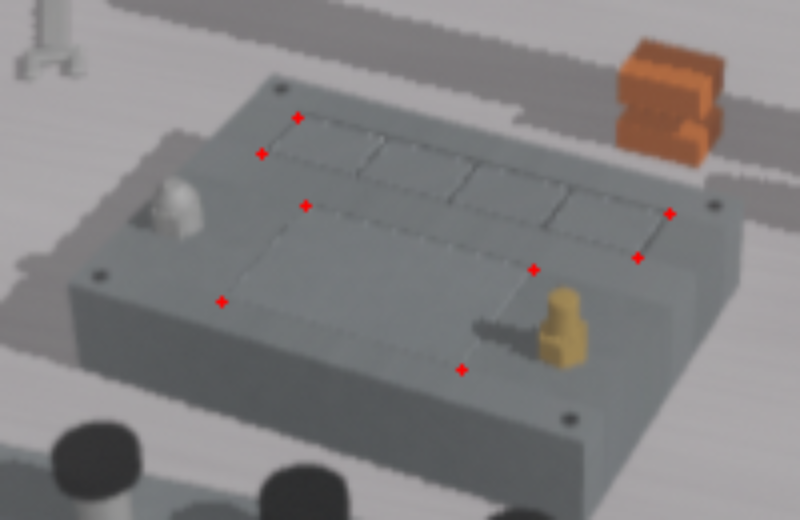

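Call:
{"fn": "carry_out", "kwargs": {"rows": [[[-1,2.15,3.1,0,-0.05],[-1,2.15,3.1,0,-0.05],[-1,2.15,3.1,0,-0.05],[-1,2.15,3.1,0,-0.05],[-1,2.15,3.1,0,-0.05],[-1,2.15,3.1,0,-0.05],[-1,2.15,3.1,0,-0.05],[-1,2.15,3.1,0,-0.05],[-1,2.15,3.1,0,-0.05],[-1,2.15,3.1,0,-0.05],[-1,2.15,3.2,0,-0.05],[-1,2.15,3.3,0,-0.05]]], "force": 40}}

```text
clock: 2.45
position: [0.5186, -0.1367, 0.2315]
ee_rot: [0.0, -0.658, 0.753, -0.0]
contact_force: [0.6, 0.0, 1.1]
width: 0.0
```

Call:
{"fn": "carry_out", "kwargs": {"rows": [[[-1,0,0,-3.5,0],[-1,0,0,-3.5,0],[-1,0,0,-3.5,0],[-1,0,0,-2.5,0],[-1,0,0,-1.5,0],[-1,0,0,-0.5,0],[-1,0,0,0,0],[-1,0,0,0,0]]]}}

```text
clock: 3.25
position: [0.5186, -0.1383, 0.0822]
ee_rot: [0.0, -0.659, 0.752, -0.001]
contact_force: [0.6, -0.1, 0.7]
width: -0.0002
```

Run:
```python
from h import *
s=telemetry.get_state();print(s["position"],s["contact_force"],s["clock"])
p=cams.get_image("scene");save({"image":cv2.resize(p["image"][130:310,180:420],None,fx=3.3,fy=3.3)},"sc2")
p=cams.get_image("wrist");save(p,"w2")
```

```text
[ 0.51859164 -0.13833883  0.08220618] [ 0.58703194 -0.12187114  0.68227799] 3.25
```

View pics/sc2.png

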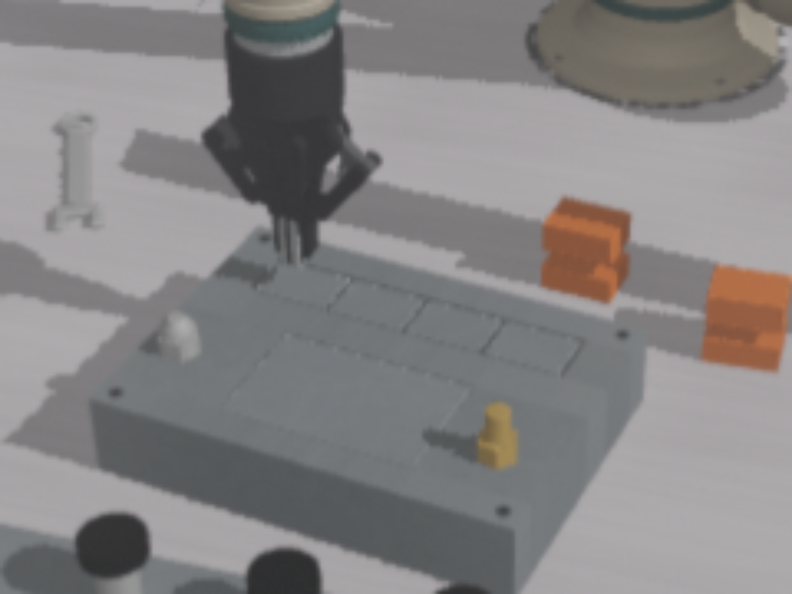

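View pics/w2.png

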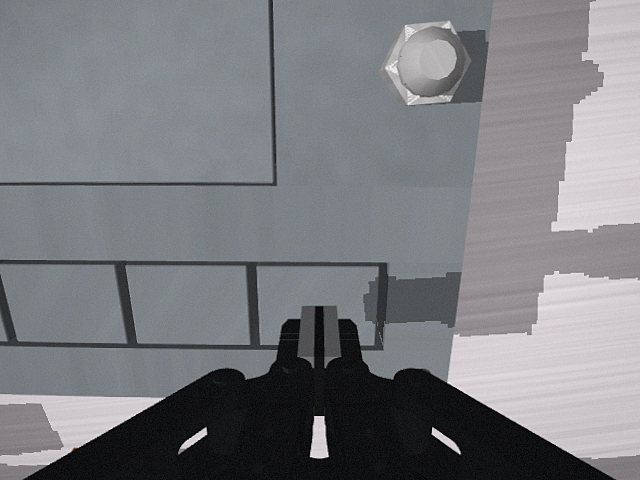

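The wrist view shows the shut fingertips at about (319,310), over the rightmost plate. That plate's seams run from column 252 to 385 and from row 263 to 347, parallel to the image axes. I'll refine the row position from this view.

Run:
```python
from h import *
p=cams.get_image("wrist")
th=-.128;M=np.array([[np.cos(th),-np.sin(th)],[np.sin(th),np.cos(th)]]);t=np.array([.52907,-.05074])
for uv in((387,264),(252,263),(121,262),(383,348),(275,184)):
    w=at(p,uv,.06)[:2];print(uv,w.round(4),((w-t)@M).round(4))
s=telemetry.get_state();print("tcp local",(s["position"][:2]-t)@M, proj(p,s["position"]))
```

```text
(387, 264) [ 0.5329 -0.1712] [ 0.0192 -0.119 ]
(252, 263) [ 0.5411 -0.1132] [ 0.0199 -0.0604]
(121, 262) [ 0.549  -0.0563] [ 0.0205 -0.003 ]
(383, 348) [ 0.4913 -0.1662] [-0.0228 -0.1193]
(275, 184) [ 0.5737 -0.1287] [ 0.0542 -0.0716]
tcp local [ 0.00077607 -0.08821337] [316.0437719  327.90497454]
```

Call:
{"fn": "carry_out", "kwargs": {"rows": [[[-1,0,0,-0.8,0],[-1,0,0,-0.7,0],[-1,0,0,-0.3,0],[-1,0,0,0,0],[-1,0,0,0,0]]]}}

```text
clock: 3.9
position: [0.5177, -0.138, 0.0631]
ee_rot: [-0.0, -0.659, 0.752, 0.0]
contact_force: [0.1, -0.5, 0.2]
width: 0.0001
```

Call:
{"fn": "carry_out", "kwargs": {"rows": [[[-1,0,0,-0.1,0],[-1,0,0,-0.1,0],[-1,0,0,0,0]]]}}

```text
clock: 4.2
position: [0.5178, -0.138, 0.0613]
ee_rot: [-0.0, -0.659, 0.752, -0.0]
contact_force: [-0.4, -0.4, -0.2]
width: 0.0
```

Call:
{"fn": "carry_out", "kwargs": {"rows": [[[-1,0,0,-0.1,0],[-1,0,0,0,0]]]}}

```text
clock: 4.4
position: [0.5178, -0.138, 0.0603]
ee_rot: [-0.0, -0.659, 0.752, -0.0]
contact_force: [-0.2, -0.7, -0.2]
width: 0.0
```

Call:
{"fn": "carry_out", "kwargs": {"rows": [[[-1,0,0,-0.1,0],[-1,0,0,0,0]]]}}

```text
clock: 4.6
position: [0.5179, -0.138, 0.0601]
ee_rot: [0.0, -0.659, 0.752, -0.0]
contact_force: [-1.2, 0.3, 4.3]
width: -0.0003
```

Call:
{"fn": "carry_out", "kwargs": {"rows": [[[-1,0,0,-0.1,0],[-1,0,0,0,0]]]}}

```text
clock: 4.8
position: [0.5179, -0.138, 0.06]
ee_rot: [0.0, -0.659, 0.752, -0.0]
contact_force: [-3.2, 0.4, 12.1]
width: 0.0001
```

It holds firm at 12 N, so this is a blank. On to the next plate.

Call:
{"fn": "carry_out", "kwargs": {"rows": [[[-1,0,0,1.2,0],[-1,0.25,1.9,0,0],[-1,0.25,1.9,0,0],[-1,0.24,1.95,0,0],[-1,0,0,-0.5,0],[-1,0,0,-0.3,0],[-1,0,0,-0.1,0],[-1,0,0,0,0]]]}}

```text
clock: 5.6
position: [0.525, -0.0812, 0.061]
ee_rot: [-0.0, -0.659, 0.752, 0.0]
contact_force: [0.1, -0.1, -1.1]
width: 0.0001
```

Call:
{"fn": "carry_out", "kwargs": {"rows": [[[-1,0,0,-0.1,0],[-1,0,0,-0.1,0],[-1,0,0,0,0]]]}}

```text
clock: 5.9
position: [0.5254, -0.0811, 0.0601]
ee_rot: [-0.0, -0.659, 0.752, -0.0]
contact_force: [-0.8, -0.8, 5.5]
width: 0.0003
```

Call:
{"fn": "carry_out", "kwargs": {"rows": [[[-1,0,0,-0.1,0],[-1,0,0,0,0]]]}}

```text
clock: 6.1
position: [0.5253, -0.0811, 0.06]
ee_rot: [0.0, -0.659, 0.752, -0.001]
contact_force: [-2.5, -0.1, 11.9]
width: 0.0003
```

The second plate is a blank too (12 N, no give). Next is the third.

Call:
{"fn": "carry_out", "kwargs": {"rows": [[[-1,0,0,1.2,0],[-1,0.24,1.9,0,0],[-1,0.24,1.9,0,0],[-1,0.24,1.95,0,0],[-1,0,0,-0.5,0],[-1,0,0,-0.3,0],[-1,0,0,-0.1,0],[-1,0,0,0,0]]]}}

```text
clock: 6.9
position: [0.5322, -0.0238, 0.061]
ee_rot: [-0.0, -0.659, 0.752, 0.0]
contact_force: [0.9, -0.1, -0.3]
width: -0.0001
```

Call:
{"fn": "carry_out", "kwargs": {"rows": [[[-1,0,0,-0.1,0],[-1,0,0,-0.1,0],[-1,0,0,0,0]]]}}

```text
clock: 7.2
position: [0.5325, -0.0236, 0.0601]
ee_rot: [-0.0, -0.659, 0.752, -0.0]
contact_force: [-1.8, -0.1, 4.2]
width: -0.0003
```

Call:
{"fn": "carry_out", "kwargs": {"rows": [[[-1,0,0,-0.1,0],[-1,0,0,0,0]]]}}

```text
clock: 7.4
position: [0.5325, -0.0236, 0.06]
ee_rot: [0.0, -0.659, 0.752, -0.001]
contact_force: [-2.9, -1.5, 10.9]
width: -0.0001
```

The third plate is also a blank, so I'll go to the leftmost one.

Call:
{"fn": "carry_out", "kwargs": {"rows": [[[-1,0,0,1.2,0],[-1,0.24,1.9,0,0],[-1,0.24,1.9,0,0],[-1,0.24,1.95,0,0],[-1,0,0,-0.5,0],[-1,0,0,-0.3,0],[-1,0,0,-0.1,0],[-1,0,0,0,0]]]}}

```text
clock: 8.2
position: [0.5393, 0.0337, 0.061]
ee_rot: [-0.0, -0.659, 0.752, 0.0]
contact_force: [-0.4, -0.1, 1.0]
width: -0.0002
```

Call:
{"fn": "carry_out", "kwargs": {"rows": [[[-1,0,0,-0.1,0],[-1,0,0,-0.1,0],[-1,0,0,0,0]]]}}

```text
clock: 8.5
position: [0.5397, 0.034, 0.0596]
ee_rot: [-0.0, -0.659, 0.752, -0.0]
contact_force: [-0.2, -0.6, 2.5]
width: 0.0001
```

Call:
{"fn": "carry_out", "kwargs": {"rows": [[[-1,0,0,-0.1,0],[-1,0,0,0,0]]]}}

```text
clock: 8.7
position: [0.5398, 0.034, 0.0586]
ee_rot: [-0.0, -0.659, 0.752, -0.001]
contact_force: [-0.2, -2.4, 5.1]
width: -0.0001
```

This plate gives. I'll press it home.

Call:
{"fn": "carry_out", "kwargs": {"rows": [[[-1,0,0,-0.1,0],[-1,0,0,-0.1,0],[-1,0,0,0,0]]]}}

```text
clock: 9.0
position: [0.5397, 0.034, 0.0566]
ee_rot: [-0.0, -0.659, 0.752, -0.001]
contact_force: [-1.3, -3.6, 3.7]
width: 0.0002
```

Call:
{"fn": "carry_out", "kwargs": {"rows": [[[-1,0,0,-0.1,0],[-1,0,0,-0.1,0],[-1,0,0,-0.1,0],[-1,0,0,0,0],[-1,0,0,0,0]]]}}

```text
clock: 9.5
position: [0.5398, 0.0341, 0.054]
ee_rot: [-0.0, -0.659, 0.752, -0.001]
contact_force: [-2.4, -2.6, 9.5]
width: 0.0003
```

It is fully home, 6 mm in, at 9.5 N. Now I'll draw back straight up.

Call:
{"fn": "carry_out", "kwargs": {"rows": [[[-1,0,0,0,0],[-1,0,0,0.5,0],[-1,0,0,1.0,0],[-1,-1,0,2,0],[-1,-2,0,3,0],[-1,-2,0,3,0],[-1,-2,0,3,0],[-1,-1,0,1,0],[-1,0,0,0,0],[-1,0,0,0,0]]]}}

```text
clock: 10.5
position: [0.4597, 0.0347, 0.1876]
ee_rot: [0.0, -0.659, 0.752, 0.0]
contact_force: [0.1, 0.3, -0.2]
width: 0.0005
```

Run:
```python
from h import *
s=telemetry.get_state();print(s["position"],s["contact_force"],s["clock"],s["qd"])
p=cams.get_image("scene");save({"image":cv2.resize(p["image"][130:310,180:420],None,fx=3.3,fy=3.3)},"sc3")
for t,z in(("adaptor",.07),("cap_nut",.07),("nozzle",.04),("seal_ring",.01),("spacer",.02),("oil_bottle",.07),("wrench",0)):
    print(t,[(np.round(d["xy"],1),round(d["confidence"],2)) for d in finder.boxes_of(p,t)[:1]])
```

```text
[0.45967916 0.03474896 0.18762552] [ 0.05791036  0.29850557 -0.19784264] 10.5 [-0.00143477  0.0258231   0.00281724 -0.00291098  0.00038227 -0.00014664]
adaptor [(array([327.8, 262.6]), 0.46)]
cap_nut [(array([231.8, 232. ]), 0.44)]
nozzle [(array([495.4, 250.1]), 0.81)]
seal_ring [(array([487.2, 316.4]), 0.86)]
spacer [(array([165.4, 222.6]), 0.71)]
oil_bottle [(array([108.7, 242.2]), 0.61)]
wrench [(array([205.6, 181.4]), 0.71)]
```

View pics/sc3.png

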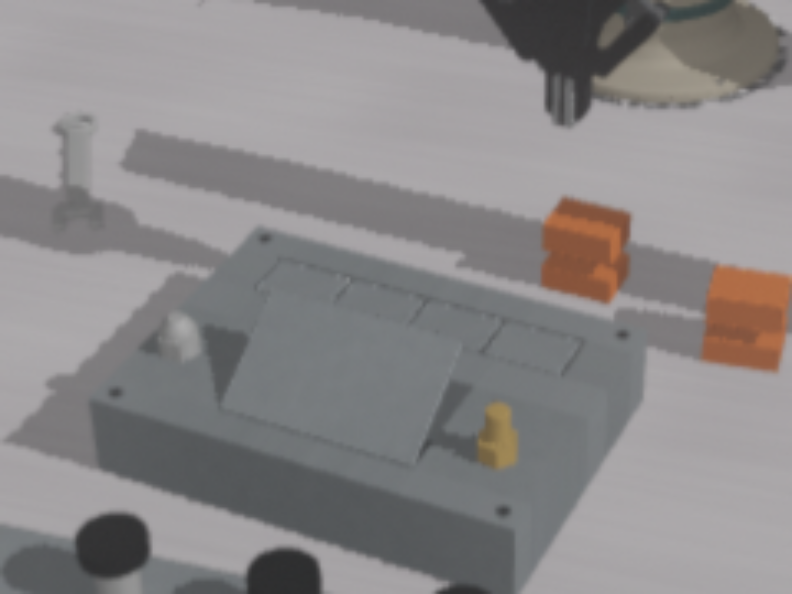

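The flap is standing up, with its free edge running from about (267,296) to (460,345) in the crop. The adaptor and cap nut haven't moved, and the fingers are well clear. I'll check the opening angle against the geometry before handing in.

Run:
```python
from h import *
p=cams.get_image("scene")
th=-.128;M=np.array([[np.cos(th),-np.sin(th)],[np.sin(th),np.cos(th)]]);t=np.array([.52907,-.05074])
for a in(.35,.45,.55):
    print(a,[((proj(p,[*(M@[.144-.088*np.cos(a),y]+t),.06+.088*np.sin(a)])-[180,130])*3.3).round() for y in(-.069,.069)])
print(manip.sign_off())
```

```text
0.35 [array([277., 303.]), array([468., 355.])]
0.45 [array([274., 296.]), array([466., 348.])]
0.55 [array([270., 290.]), array([463., 342.])]
the job is handed in; nothing more can be done
None
```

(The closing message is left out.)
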